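# Lock the sprung rocker platform level with its bar

## Robot

A 7-joint arm with a two-finger parallel gripper is mounted at the origin on the work surface. World frame = base frame: x ahead of the robot, y to its left, z up, the work surface at z = 0. Lengths are in m, angles in rad, forces in N, time in s.
With the tool pointing down it reaches from about 0.425 to 0.875 m from the base axis. Payload 4.7 kg.
Tool frame: the origin (TCP) lies where the fingers leave the gripper's body, on its centre line; the fingertips stand 70 mm ahead of it and the grasp point (between the pads) lies 51 mm ahead of it; z points along the fingers, y is the line along which they close (so a half turn about z gives the same grasp; the last joint's range is limited). The gripper opens to 87 mm and grips with 3 to 60 N. Pads are 19 mm wide; open, the fingers measure 117 mm over their backs; the gripper's body (75 mm by 190 mm) begins 51 mm behind the grasp point.
Start: joints at [1.122, 0.321, -0.07, 1.45, 0.023, 1.371, -0.057], TCP at [0.29, -0.582, 0.292] pointing down, gripper open.
Joint ranges: [-2.86, 2.86], [-0.3, 2.09], [-1.38, 1.24], [0.06, 2.45], [-1.56, 4.7], [0.09, 2.05], [-2.69, 2.69]. Speed limits (rad/s): [2.57, 2.57, 3.14, 3.14, 3.14, 3.14, 3.14].

## Interface

Orientations are given as a rotation vector (axis times angle).
In Python, from bench import get_state, get_image, get_calibration, close_job gives the robot as it stands.
- The arm moves only by the tool send_rows, never from a script. Its argument "rows" is a list of rows, each an object of numbers: "hand": the finger opening in mm, from 0 to 87; "x", "y", "z": the shift along the world's x, y, z in mm; "roll": the turn about the world's z in degrees. A call has 1 to 10 rows; each row shifts and turns the commanded pose from where the row before left it; what a row does not reach is not made up. A row lasts 1/10 s, in which the tool goes at most 50 mm and 8.59 degrees, less where a joint would pass 70% of its speed; a pose out of reach is approached as far as the arm can. A call is refused whole if a number of a shift passes 50 or a number of a turn 8.59, either way. A call with a gripper value outside its range is refused whole. The fingers move at their own pace and stop on an object; "force" is the grip in N (left out, the last holds). Time passes only in rows, so rows that do not move let the fingers close. It gives the time, the measured TCP pose, the force, the opening and the grip force at its end, in the units of the state.
- get_state(): the state, without advancing time (a new reading comes with each control period).
- get_image(name): name is "side" or "top"; returns the picture (400x640x3 uint8, blue, green, red); there is no depth.
- get_calibration(name): a dict with "mtx" (3x3 intrinsics, pixels), "world_from_camera" (4x4, takes a point from camera to world coordinates). Camera axes: x right, y down, z forward; pixel columns grow to the right and rows downward; lengths in m; the calibration is good to about 2 mm. A picture is of the moment at which its call begins. get_calibration takes no time and is no camera call.
- close_job(): hands the job in; it is judged then, once.
The state is a dict: "time": time; "joint_positions": joint angles; "qd": joint speeds; "joint_torque": joint torques, N m; "position": TCP position; "tool_rot": TCP orientation; "ft_force": force on the tool from outside, world axes, zero at the start; "torque": the same for the moment, N m; "grip_width": opening from 0.0 (shut) to 1.0 (fully open); "grip_force": force on a finger pad.
Only numpy, scipy, OpenCV 4.12 (cv2) and the standard library are available. Lean on these libraries where they do the work, as an engineer would, in place of code of your own. Each camera call takes 0.05 s, during which the arm holds its last target. There are 200 camera calls.

## Task

Lock the rocker's platform level so that samples can be set on it: take the red lock bar by its fin, lay it across the sprung white platform in front of the two catches and push the platform down with it to just past level. Slide the bar under both yellow lips, centred between the catches, fully home against the stops, let it rise behind the lips and let go, so that the bar alone holds the platform level. Be gentle: at no time more than 25 N of the bar on the platform or the catches, do not lean on the rocker with the gripper, and leave everything else where it stands.

Things in the scene. Friction and masses are not known exactly. Their poses are not given: they have to be found in the camera images.
- lockbar: Red bar, 0.3 kg: flat, 24 (own x) by 200 (own y, its length) by 12 high, on its middle an upright grip fin 14 thick (x), 45 wide (y), from 12 to 57 above the underside. Origin: centre of the underside; a half turn makes no difference. Lies flat on the table, fin up, left or right of the rocker. Take the fin from above, fingers closing along own x.
- rocker: Blue housing, fixed: 220 (x) by 215 (y), top 55 above the table. Origin: centre of its underside. Own -x is the open side, roughly towards the robot. White platform on it: 130 wide (y), 8 thick, x -90 to +90, hinged along y at x = 85, z = 67; its top is at z = 75 when level. Two fixed aluminium catches with yellow lips stand beside it at y = +-82.5, each 26 wide, 98 high.
- start (a point): Point on the rocker, 65 on the open side of its origin, 75 high: with its underside centre here the bar lies across the level platform clear of the lips. When blocked by a lip's front, the bar's centre is 30 short of home.
- home (a point): Point on the rocker, 20 on the open side of its origin, 75 high: the bar's nominal home (underside centre), axes as the rocker's. The catches are screwed in slots: both may really stand up to 7 forward or back and 0.5 up or down. This is not measured: feel for the back stops. The bar slides in along the rocker's +x.
- platform (a joint): Tilt of the sprung platform, rad: +0.30 = open side fully up (as it starts), 0 = level, -0.05 = rigid lower stop (top then 7 below level at point start, 5 below at home). Net spring moment about 0.4 N m up, 1.1 level, 1.25 at the stop: some 8 N at start, 11 N at home when level. Oil-damped (2 N m s/rad): press slowly. Sliding a bar inward at constant height tilts it further down.
- platform_edge (a point): Middle of the platform's free upper edge on the open side, 175 from the hinge axis. Each catch is a C open to -x. From the bar's home centre: lip -18 to -13, back stop at +13 (bar is 24). Lip underside 84.5 above the table, roof 88: the 12 thick bar must go at least 2.5 (+-0.5) below level to pass the lips; home, it rises behind them to the roof, 1 (+-0.5) above level.
- dish: White shallow round weighing dish, 90 across and 22 high; a bystander. Origin: centre of its underside.
- beaker: Clear glass beaker, 70 across and 90 high; a bystander. Origin: centre of its underside.
- bottle: Amber bottle with black cap, 68 across and 150 high; a bystander. Origin: centre of its underside.
- jar: White jar with blue lid, 52 across and 60 high; a bystander. Origin: centre of its underside.
- orange0: Orange fruit, 72 across and 63 high; a bystander. Origin: centre of its underside.
- orange1: Orange fruit, 72 across and 63 high; a bystander. Origin: centre of its underside.
- orange2: Orange fruit, 72 across and 63 high; a bystander. Origin: centre of its underside.
Mind the look-alikes: they are no part of the job. What is shaped like the lockbar but orange or purple is not meant.

How it is judged:
By the outcome, as a careful person would: the job done as asked, in the order asked, and still so for the second after the job is handed in, with the robot touching nothing.
It also fails if it takes over 72 s, if anything falls off the work surface, if the arm or the gripper's body presses on something with over 40 N, if the wrist force passes 120 N, or if a joint passes its speed limit or range.

## Working session

There is one attempt and no reset: what is moved stays moved. The work goes in short steps, Python scripts to look and compute and a tool call to move; the robot and the scene stay as the last step left them, time stands still between calls to the robot, and variables do not carry over. Pictures are saved under pics/ and viewed, at most 10 in all, crops included, and the job is handed in when it is done.

Besides the shell and the picture viewer there is one more tool, called after "Request:" by a JSON object that holds its "name" and its "arguments". send_rows: Moves the arm, as the interface text tells. Its arguments: {"type":"object","properties":{"rows":{"type":"array","items":{"type":"object","properties":{"hand":{"type":"number"},"x":{"type":"number"},"y":{"type":"number"},"z":{"type":"number"},"roll":{"type":"number"}}}},"force":{"type":"number"}},"required":["rows"]}

```bash
mkdir -p pics
python3 - <<'E'
from bench import *
import cv2
for n in("top","side"):
    cv2.imwrite(f"pics/{n}0.png",get_image(n)); c=get_calibration(n); print(n,c["mtx"],c["world_from_camera"])
s=get_state();print(s)
E
```

```text
top [[491.93572346   0.         320.19784614]
 [  0.         491.93572346 201.4602347 ]
 [  0.           0.           1.        ]] [[-1.02015299e-02 -9.93111313e-01  1.16729813e-01  2.83870089e-01]
 [-9.99944867e-01  1.04222368e-02  1.28051094e-03  9.16346077e-02]
 [-2.48827566e-03 -1.16710315e-01 -9.93162882e-01  1.61163473e+00]
 [ 0.00000000e+00  0.00000000e+00  0.00000000e+00  1.00000000e+00]]
side [[432.49951366   0.         320.69101544]
 [  0.         432.49951366 200.01366239]
 [  0.           0.           1.        ]] [[-0.88245209 -0.28787547  0.3720296  -0.05453887]
 [-0.47006501  0.5695968  -0.67423911  1.01249274]
 [-0.01780997 -0.76986181 -0.63796207  0.9686474 ]
 [ 0.          0.          0.          1.        ]]
{'time': 0.1, 'joint_positions': array([ 1.12208988,  0.32174572, -0.07005762,  1.45154502,  0.02261932,
        1.37078429, -0.05691706]), 'qd': array([-0.00169931, -0.00175793,  0.00049993, -0.00303403,  0.00080682,
        0.00015256,  0.00032918]), 'joint_torque': array([-3.79529301e-04, -4.92573094e+01, -4.06007599e-01, -3.13397563e+01,
       -6.40005595e-02,  3.95962363e-02,  9.05048273e-05]), 'position': array([ 0.28997837, -0.58132113,  0.29127663]), 'tool_rot': array([-3.05628270e+00, -7.20115439e-01,  7.91982592e-04]), 'ft_force': array([ 0.55084196, -0.47321772,  0.41694984]), 'torque': array([0.03129817, 0.02954512, 0.01415144]), 'grip_force': 0.0, 'grip_width': 0.9970288560919913}
```

View pics/top0.png

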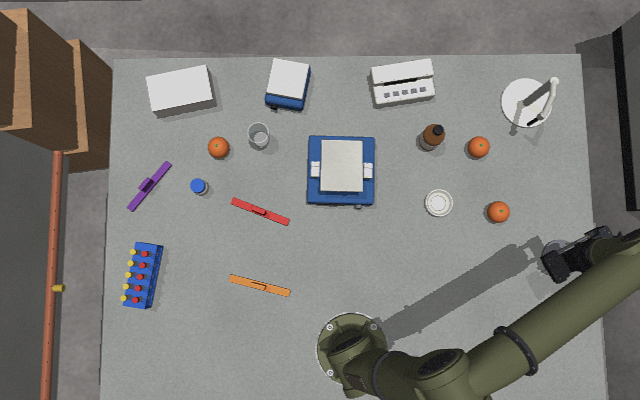

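View pics/side0.png

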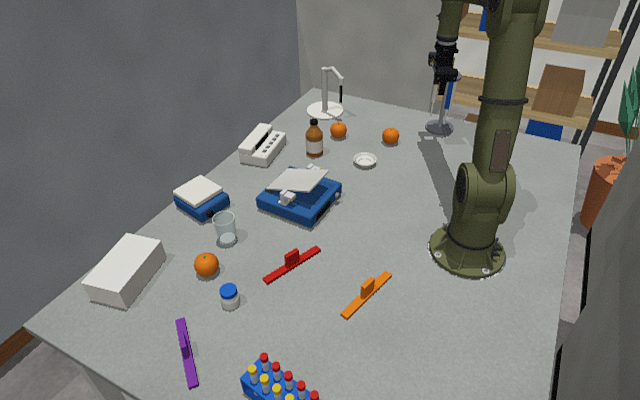

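The top view shows three bar shapes: red at (260,211), orange at (260,285) and purple (149,186). Only the red one fits the description. The rocker is at (341,171), with its open side facing the robot. I'll confirm both in an enlarged crop.

```bash
python3 - <<'E'
import cv2
a=cv2.imread("pics/top0.png")[125:235,220:385]
cv2.imwrite("pics/crop0.png",cv2.resize(a,None,fx=4.8,fy=4.8,interpolation=cv2.INTER_CUBIC))
E
cat > h.py <<'E'
import numpy as np,cv2
from bench import *
def back(n,uv,z):
    c=get_calibration(n);T=c["world_from_camera"];d=T[:3,:3]@np.linalg.solve(c["mtx"],[uv[0],uv[1],1.]);o=T[:3,3]
    return o+d*(z-o[2])/d[2]
def proj(n,p):
    c=get_calibration(n);q=np.linalg.inv(c["world_from_camera"])@np.r_[p,1];r=c["mtx"]@q[:3];return r[:2]/r[2]
E
```

```text
(no output)
```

View pics/crop0.png

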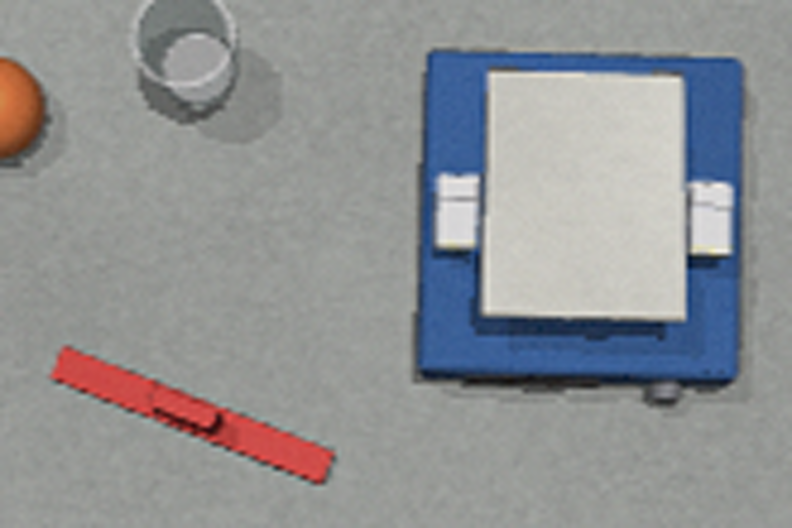

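The crop confirms it: the bar's ends are at about (58,362) and (328,470), with the fin at (187,408). The housing corners are (430,51), (743,59), (739,379) and (420,375), and the catch fronts are at (456,248) and (711,255).

Run:
```python
from h import *
f=lambda p,z:back("top",(np.array(p)+.5)/4.8-.5+[220,125],z)[:2]
B=[f(p,.012) for p in[(65,347),(335,455),(322,484),(52,378)]]
c=np.mean(B,0);v=(B[0]+B[3]-B[1]-B[2])/2
print("bar",c,np.linalg.norm(v),"yaw",np.degrees(np.arctan2(-v[0],v[1])))
H=[f(p,.055) for p in[(430,51),(743,59),(739,379),(420,375)]]
h=np.mean(H,0);u=(H[0]+H[3]-H[1]-H[2])/2;w=(H[0]+H[1]-H[2]-H[3])/2
print("rocker",h,np.linalg.norm(u),np.linalg.norm(w),np.degrees([np.arctan2(-u[0],u[1]),np.arctan2(w[1],w[0])]))
for p in[(456,248),(711,255)]:
  print("catch",f(p,.098), f(p,.098)-h)
print(np.mean([f((435,248),.098),f((733,255),.098)],0))
from scipy.spatial.transform import Rotation as R
m=R.from_rotvec(get_state()["tool_rot"]).as_matrix();print(m)
```

```text
bar [0.44178574 0.29123617] 0.19886602721012514 yaw -22.18624345880847
rocker [0.56996807 0.02561697] 0.21133327568061824 0.21858183482084947 [-1.72079078 -2.09247241]
catch [0.54100522 0.11021386] [-0.02896285  0.08459689]
catch [ 0.53464563 -0.05522463] [-0.03532244 -0.0808416 ]
[0.5378221  0.02717665]
[[ 8.94808018e-01  4.46450296e-01 -8.62440967e-04]
 [ 4.46451113e-01 -8.94806834e-01  1.46073713e-03]
 [-1.19571547e-04 -1.69211703e-03 -9.99998561e-01]]
```

Request:
{"name": "send_rows", "arguments": {"rows": [{"x":26,"y":30,"hand":60},{"x":26,"y":30,"roll":8},{"x":26,"y":30,"roll":8},{"x":26,"y":30,"roll":8},{"x":26,"y":30,"roll":8},{"x":26,"y":30,"roll":8},{"x":26,"y":35},{"x":20,"y":40},{"x":10,"y":40},{"x":0,"y":40}], "force": 30}}

```text
schema error: expected keys hand, x, y, z, roll
```

Request:
{"name": "send_rows", "arguments": {"rows": [{"y":40},{"y":40},{"y":40},{"y":40},{"x":-5,"y":40},{"x":-5,"y":40},{"x":-5,"y":40},{"x":-5,"y":40},{},{}]}}

```text
schema error: expected keys hand, x, y, z, roll
```

```bash
cat >> h.py <<'E'
from scipy.spatial.transform import Rotation as R
def st():
    s=get_state();m=R.from_rotvec(s["tool_rot"]).as_matrix()
    print(s["time"],(s["position"]*1e3).round(1),"yaw_y",np.degrees(np.arctan2(m[1,1],m[0,1])).round(2),"tilt",m[:2,2].round(4),s["ft_force"].round(1),s["torque"].round(2),s["grip_width"],s["grip_force"],s["joint_positions"].round(2))
E
python3 -c "from h import *;st()"
```

```text
0.1 [ 290.  -581.3  291.3] yaw_y -63.48 tilt [-0.0009  0.0015] [ 0.6 -0.5  0.4] [0.03 0.03 0.01] 0.9970288560919913 0.0 [ 1.12  0.32 -0.07  1.45  0.02  1.37 -0.06]
```

All five keys are needed in every row.

Request:
{"name": "send_rows", "arguments": {"rows": [{"x":26,"y":30,"z":0,"roll":0,"hand":60},{"x":26,"y":30,"z":0,"roll":8,"hand":60},{"x":26,"y":30,"z":0,"roll":8,"hand":60},{"x":26,"y":30,"z":0,"roll":8,"hand":60},{"x":26,"y":30,"z":0,"roll":8,"hand":60},{"x":26,"y":30,"z":0,"roll":8,"hand":60},{"x":26,"y":35,"z":0,"roll":0,"hand":60},{"x":20,"y":40,"z":0,"roll":0,"hand":60},{"x":10,"y":40,"z":0,"roll":0,"hand":60},{"x":0,"y":40,"z":0,"roll":0,"hand":60}], "force": 30}}

```text
time: 1.1
position: [0.5032, -0.2442, 0.2916]
tool_rot: [-2.625, -1.725, -0.001]
ft_force: [-0.2, 0.5, 0.6]
grip_width: 0.689
grip_force: 0.0
```

Request:
{"name": "send_rows", "arguments": {"rows": [{"x":0,"y":40,"z":0,"roll":0,"hand":60},{"x":0,"y":40,"z":0,"roll":0,"hand":60},{"x":0,"y":40,"z":0,"roll":0,"hand":60},{"x":0,"y":40,"z":0,"roll":0,"hand":60},{"x":-5,"y":40,"z":0,"roll":0,"hand":60},{"x":-5,"y":40,"z":0,"roll":0,"hand":60},{"x":-5,"y":40,"z":0,"roll":0,"hand":60},{"x":-5,"y":40,"z":0,"roll":0,"hand":60},{"x":0,"y":0,"z":0,"roll":0,"hand":60},{"x":0,"y":0,"z":0,"roll":0,"hand":60}]}}

```text
time: 2.1
position: [0.4818, 0.074, 0.2921]
tool_rot: [2.624, 1.726, -0.001]
ft_force: [0.7, -1.6, -0.5]
grip_width: 0.69
grip_force: 0.0
```

```bash
python3 -c "from h import *;st()"
```

```text
2.1 [481.8  74.  292.1] yaw_y -23.34 tilt [-0.0002 -0.0008] [ 0.7 -1.6 -0.5] [-0.13 -0.05  0.06] 0.6898896908753781 0.0 [ 0.46 -0.   -0.66  1.82 -0.    1.32 -0.61]
```

Request:
{"name": "send_rows", "arguments": {"rows": [{"x":-8,"y":37,"z":0,"roll":1.2,"hand":60},{"x":-8,"y":36,"z":0,"roll":0,"hand":60},{"x":-8,"y":36,"z":0,"roll":0,"hand":60},{"x":-8,"y":36,"z":0,"roll":0,"hand":60},{"x":-8,"y":36,"z":0,"roll":0,"hand":60},{"x":0,"y":36,"z":-40,"roll":0,"hand":60},{"x":0,"y":0,"z":-40,"roll":0,"hand":60},{"x":0,"y":0,"z":-40,"roll":0,"hand":60},{"x":0,"y":0,"z":0,"roll":0,"hand":60},{"x":0,"y":0,"z":0,"roll":0,"hand":60}]}}

```text
time: 3.1
position: [0.4429, 0.2866, 0.1752]
tool_rot: [-2.61, -1.747, 0.002]
ft_force: [0.8, 0.0, 0.5]
grip_width: 0.692
grip_force: 0.0
```

Run:
```python
from h import *
st()
a=get_image("top");cv2.imwrite("pics/t1.png",a);s=get_image("side");cv2.imwrite("pics/s1.png",s)
k=lambda i,x,y:cv2.resize(i[y:y+110,x:x+150],None,fx=5,fy=5,interpolation=cv2.INTER_CUBIC)
cv2.imwrite("pics/c1.png",cv2.resize(np.vstack([k(a,195,155),k(s,225,210)]),None,fx=.54,fy=.54))
```

```text
3.1 [442.9 286.6 175.2] yaw_y -22.4 tilt [-0.0013 -0.0005] [0.8 0.  0.5] [-0.01 -0.06 -0.08] 0.6922182345184978 0.0 [ 0.15  0.25 -0.86  1.87  0.21  1.12 -1.18]
```

View pics/c1.png

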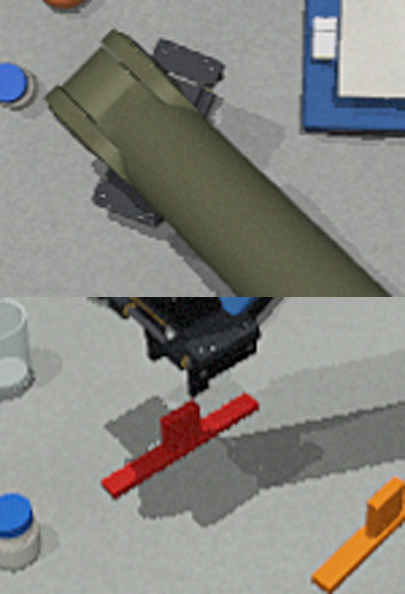

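Request:
{"name": "send_rows", "arguments": {"rows": [{"x":-1,"y":4.5,"z":-20,"roll":0.2,"hand":60},{"x":0,"y":0,"z":-20,"roll":0,"hand":60},{"x":0,"y":0,"z":-20,"roll":0,"hand":60},{"x":0,"y":0,"z":-14,"roll":0,"hand":60},{"x":0,"y":0,"z":-10,"roll":0,"hand":60},{"x":0,"y":0,"z":0,"roll":0,"hand":60}]}}

```text
time: 3.8
position: [0.4413, 0.292, 0.0909]
tool_rot: [2.606, 1.754, -0.001]
ft_force: [0.2, 0.3, -0.5]
grip_width: 0.69
grip_force: 0.0
```

Request:
{"name": "send_rows", "arguments": {"rows": [{"x":0,"y":0,"z":0,"roll":0,"hand":5},{"x":0,"y":0,"z":0,"roll":0,"hand":5},{"x":0,"y":0,"z":0,"roll":0,"hand":5},{"x":0,"y":0,"z":0,"roll":0,"hand":5},{"x":0,"y":0,"z":0,"roll":0,"hand":5},{"x":0,"y":0,"z":0,"roll":0,"hand":5},{"x":0,"y":0,"z":0,"roll":0,"hand":5},{"x":0,"y":0,"z":0,"roll":0,"hand":5}], "force": 40}}

```text
time: 4.6
position: [0.4412, 0.2923, 0.0912]
tool_rot: [2.606, 1.755, 0.0]
ft_force: [0.0, -0.9, -0.1]
grip_width: 0.159
grip_force: 40.0
```

```bash
python3 -c "from h import *;st()"
```

```text
4.6 [441.2 292.3  91.2] yaw_y -22.09 tilt [ 0.0001 -0.0001] [ 0.  -0.9 -0.1] [-0.03 -0.01  0.02] 0.1585949185053464 39.998471634462476 [ 0.08  0.38 -0.82  1.94  0.33  0.97 -1.28]
```

Request:
{"name": "send_rows", "arguments": {"rows": [{"x":0,"y":0,"z":10,"roll":0,"hand":5},{"x":0,"y":0,"z":25,"roll":0,"hand":5},{"x":0,"y":0,"z":40,"roll":0,"hand":5},{"x":0,"y":0,"z":40,"roll":0,"hand":5},{"x":0,"y":0,"z":30,"roll":0,"hand":5},{"x":0,"y":0,"z":20,"roll":0,"hand":5},{"x":8,"y":-20,"z":0,"roll":4,"hand":5},{"x":8,"y":-30,"z":0,"roll":4,"hand":5},{"x":8,"y":-30,"z":0,"roll":4,"hand":5},{"x":8,"y":-30,"z":0,"roll":4,"hand":5}]}}

```text
time: 5.6
position: [0.4729, 0.1813, 0.2563]
tool_rot: [2.332, 2.105, -0.001]
ft_force: [0.3, -0.2, -2.4]
grip_width: 0.157
grip_force: 40.0
```

Request:
{"name": "send_rows", "arguments": {"rows": [{"x":8,"y":-30,"z":0,"roll":4,"hand":5},{"x":8,"y":-30,"z":0,"roll":0,"hand":5},{"x":8,"y":-30,"z":0,"roll":0,"hand":5},{"x":8,"y":-30,"z":0,"roll":0,"hand":5},{"x":0,"y":-25,"z":0,"roll":0,"hand":5},{"x":0,"y":-10,"z":0,"roll":0,"hand":5},{"x":0,"y":0,"z":0,"roll":0,"hand":5},{"x":0,"y":0,"z":0,"roll":0,"hand":5},{"x":0,"y":0,"z":0,"roll":0,"hand":5}]}}

```text
time: 6.5
position: [0.505, 0.0294, 0.2563]
tool_rot: [-2.258, -2.184, -0.001]
ft_force: [-0.1, 0.9, -2.3]
grip_width: 0.159
grip_force: 40.0
```

Run:
```python
from h import *
st()
a=get_image("top");cv2.imwrite("pics/t2.png",a);s=get_image("side");cv2.imwrite("pics/s2.png",s)
k=lambda i,x,y:cv2.resize(i[y:y+100,x:x+130],None,fx=6,fy=6,interpolation=cv2.INTER_CUBIC)
cv2.imwrite("pics/c2.png",k(s,235,140));cv2.imwrite("pics/c2t.png",k(a,280,120))
```

```text
6.5 [505.   29.4 256.3] yaw_y -1.92 tilt [0.0003 0.0006] [-0.1  0.9 -2.3] [-0.02 -0.06 -0.04] 0.15897629625708876 39.99824912287295 [ 0.58  0.08 -0.71  1.83  0.05  1.25 -0.18]
```

View pics/c2.png

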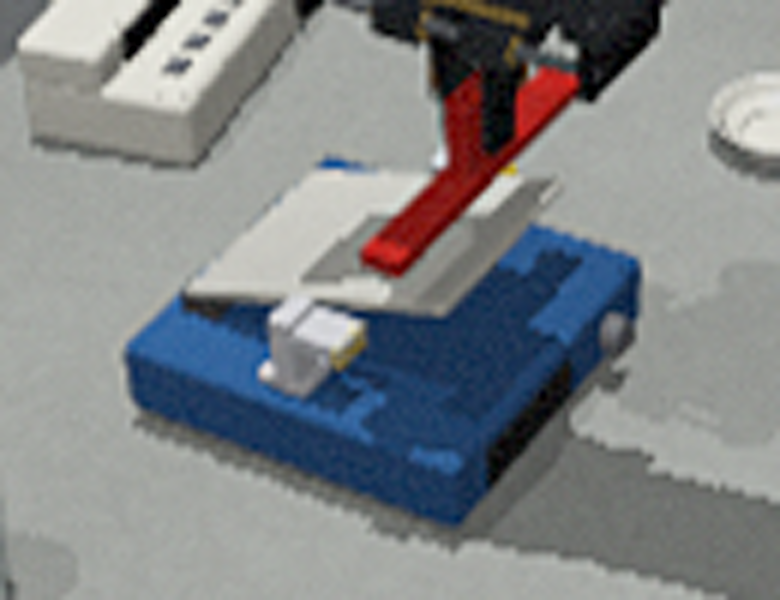

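View pics/c2t.png

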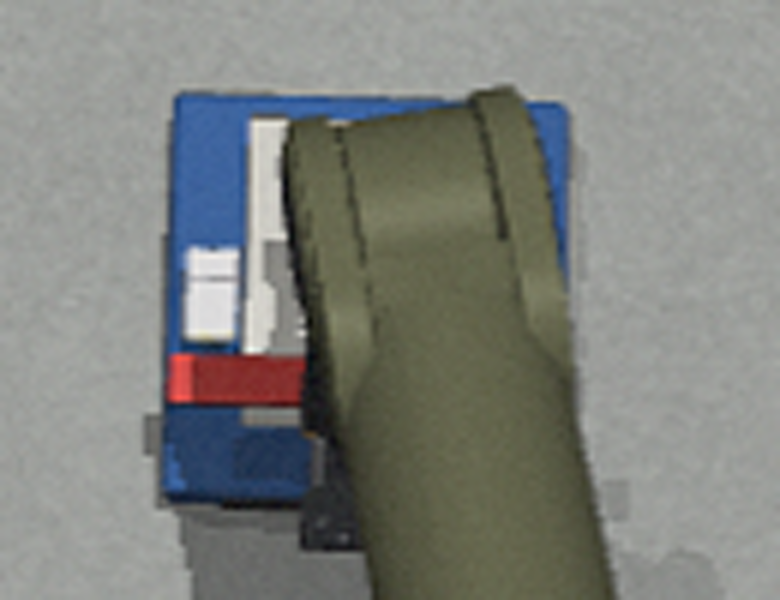

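The bar hangs level over the platform. In the top crop its left end is at (170,354–404) and the left catch spans columns 184–239, with its front at row 340. I'll check the centring.

Run:
```python
from h import *
f=lambda p,z:back("top",(np.array(p)+.5)/6-.5+[280,120],z)[:2]*1e3
e=(f((170,354),.177)+f((169,404),.177))/2
th=np.radians(-1.92);X=np.array([np.cos(th),np.sin(th)]);Y=np.array([-X[1],X[0]])
t=np.array([505.,29.4]);h=np.array([570.,25.6])
print("bar end rel tcp",(e-t)@X,(e-t)@Y)
g=lambda p:back("top",(np.array(p)+.5)/4.8-.5+[220,125],.098)[:2]*1e3
for P in[(435,248),(478,248),(690,255),(733,255)]: print("catch",(g(P)-h)@X,(g(P)-h)@Y)
for P in[(184,340),(239,340)]: print("catch2",(f(P,.098)-h)@X,(f(P,.098)-h)@Y)
```

```text
bar end rel tcp 0.09824739237645064 100.04688381366428
catch -32.12548966492275 97.22861279499433
catch -31.486487020067493 69.3126454856377
catch -32.93847308264325 -68.34226688665915
catch -32.29983079117069 -96.23326718351059
catch2 -32.058244673024824 97.16537729037546
catch2 -31.404382153918522 68.60009492912461
```

Request:
{"name": "send_rows", "arguments": {"rows": [{"x":0,"y":-1.1,"z":-10,"roll":-0.1,"hand":5},{"x":0,"y":0,"z":-10,"roll":0,"hand":5},{"x":0,"y":0,"z":-8,"roll":0,"hand":5},{"x":0,"y":0,"z":-4,"roll":0,"hand":5},{"x":0,"y":0,"z":-3,"roll":0,"hand":5},{"x":0,"y":0,"z":-3,"roll":0,"hand":5},{"x":0,"y":0,"z":-3,"roll":0,"hand":5},{"x":0,"y":0,"z":-3,"roll":0,"hand":5},{"x":0,"y":0,"z":-3,"roll":0,"hand":5},{"x":0,"y":0,"z":-3,"roll":0,"hand":5}]}}

```text
time: 7.6
position: [0.5055, 0.0263, 0.2065]
tool_rot: [2.263, 2.178, 0.001]
ft_force: [-2.1, -0.2, 2.9]
grip_width: 0.153
grip_force: 40.0
```

Request:
{"name": "send_rows", "arguments": {"rows": [{"x":0,"y":0,"z":-3,"roll":0,"hand":5},{"x":0,"y":0,"z":-3,"roll":0,"hand":5},{"x":0,"y":0,"z":-3,"roll":0,"hand":5},{"x":0,"y":0,"z":-3,"roll":0,"hand":5},{"x":0,"y":0,"z":-3,"roll":0,"hand":5},{"x":0,"y":0,"z":-3,"roll":0,"hand":5},{"x":0,"y":0,"z":0,"roll":0,"hand":5}]}}

```text
time: 8.3
position: [0.505, 0.0262, 0.1875]
tool_rot: [-2.263, -2.178, 0.0]
ft_force: [-1.9, -0.5, 2.2]
grip_width: 0.157
grip_force: 40.0
```

```bash
python3 -c "from h import *;st()"
```

```text
8.3 [505.   26.2 187.5] yaw_y -2.18 tilt [-0.0005  0.0002] [-1.9 -0.5  2.2] [ 0.03  0.36 -0.04] 0.15683259571527847 40.003565456718206 [ 0.56  0.15 -0.71  1.91  0.11  1.12 -0.23]
```

Request:
{"name": "send_rows", "arguments": {"rows": [{"x":0,"y":1,"z":-3,"roll":0,"hand":5},{"x":0,"y":1,"z":-3,"roll":0,"hand":5},{"x":0,"y":0,"z":-3,"roll":0,"hand":5},{"x":0,"y":0,"z":-3,"roll":0,"hand":5},{"x":0,"y":0,"z":-3,"roll":0,"hand":5},{"x":0,"y":0,"z":-3,"roll":0,"hand":5},{"x":0,"y":0,"z":-2,"roll":0,"hand":5},{"x":0,"y":0,"z":-2,"roll":0,"hand":5},{"x":0,"y":0,"z":0,"roll":0,"hand":5},{"x":0,"y":0,"z":0,"roll":0,"hand":5}]}}

```text
time: 9.3
position: [0.5046, 0.0276, 0.1659]
tool_rot: [-2.263, -2.178, 0.003]
ft_force: [-4.7, -0.8, 5.0]
grip_width: 0.158
grip_force: 40.0
```

```bash
python3 -c "from h import *;st();st()"
```

```text
9.3 [504.6  27.6 165.9] yaw_y -2.2 tilt [-0.0017 -0.0011] [-4.7 -0.8  5. ] [-0.29  0.82  0.04] 0.1584702012981768 39.99884868040681 [ 0.55  0.18 -0.71  1.93  0.13  1.08 -0.25]
9.3 [504.6  27.6 165.9] yaw_y -2.2 tilt [-0.0017 -0.0011] [-4.7 -0.8  5. ] [-0.29  0.82  0.04] 0.1584702012981768 39.99884868040681 [ 0.55  0.18 -0.71  1.93  0.13  1.08 -0.25]
```

Request:
{"name": "send_rows", "arguments": {"rows": [{"x":0,"y":0.6,"z":-1.5,"roll":0,"hand":5},{"x":0,"y":0,"z":-1.5,"roll":0,"hand":5},{"x":0,"y":0,"z":0,"roll":0,"hand":5},{"x":0,"y":0,"z":0,"roll":0,"hand":5},{"x":0,"y":0,"z":0,"roll":0,"hand":5}]}}

```text
time: 9.8
position: [0.5049, 0.0279, 0.1631]
tool_rot: [2.264, 2.178, -0.003]
ft_force: [-3.6, -2.7, 6.0]
grip_width: 0.157
grip_force: 40.0
```

```bash
python3 -c "from h import *;st()"
```

```text
9.8 [504.9  27.9 163.1] yaw_y -2.22 tilt [-0.0009 -0.0015] [-3.6 -2.7  6. ] [-0.4   0.74  0.03] 0.15665417113552282 39.99835733324289 [ 0.55  0.18 -0.71  1.94  0.14  1.07 -0.26]
```

Request:
{"name": "send_rows", "arguments": {"rows": [{"x":2,"y":0.1,"z":-0.4,"roll":0.1,"hand":5},{"x":2,"y":-0.1,"z":0,"roll":0,"hand":5},{"x":2,"y":-0.1,"z":0,"roll":0,"hand":5},{"x":2,"y":-0.1,"z":0,"roll":0,"hand":5},{"x":2,"y":0,"z":0,"roll":0,"hand":5},{"x":2,"y":-0.1,"z":0,"roll":0,"hand":5},{"x":2,"y":-0.1,"z":0,"roll":0,"hand":5},{"x":0,"y":0,"z":0,"roll":0,"hand":5},{"x":0,"y":0,"z":0,"roll":0,"hand":5}]}}

```text
time: 10.7
position: [0.5188, 0.0286, 0.1628]
tool_rot: [-2.261, -2.18, 0.001]
ft_force: [-5.1, -0.2, 7.2]
grip_width: 0.158
grip_force: 40.0
```

```bash
python3 -c "from h import *;st()"
```

```text
10.7 [518.8  28.6 162.8] yaw_y -2.08 tilt [-0.0011 -0.0001] [-5.1 -0.2  7.2] [0.01 0.86 0.01] 0.157589556741872 39.998701605945826 [ 0.54  0.21 -0.7   1.91  0.16  1.08 -0.27]
```

Request:
{"name": "send_rows", "arguments": {"rows": [{"x":2,"y":-0.4,"z":-0.2,"roll":0,"hand":5},{"x":2,"y":-0.4,"z":0,"roll":0,"hand":5},{"x":2,"y":-0.1,"z":0,"roll":0,"hand":5},{"x":0,"y":0,"z":0,"roll":0,"hand":5}]}}

```text
time: 11.1
position: [0.5247, 0.0279, 0.1626]
tool_rot: [-2.26, -2.18, 0.001]
ft_force: [-4.9, 0.4, 6.7]
grip_width: 0.154
grip_force: 40.0
```

Request:
{"name": "send_rows", "arguments": {"rows": [{"x":2,"y":-0.1,"z":0,"roll":0,"hand":5},{"x":2,"y":0,"z":0,"roll":0,"hand":5},{"x":0,"y":0,"z":0,"roll":0,"hand":5}]}}

```text
time: 11.4
position: [0.5287, 0.0277, 0.1626]
tool_rot: [-2.261, -2.18, 0.002]
ft_force: [-4.4, 0.6, 8.4]
grip_width: 0.158
grip_force: 40.0
```

```bash
python3 -c "from h import *;st()"
```

```text
11.4 [528.7  27.7 162.6] yaw_y -2.08 tilt [-0.0016 -0.0001] [-4.4  0.6  8.4] [ 0.02  0.96 -0.02] 0.1584262793597977 39.9988928809762 [ 0.53  0.24 -0.7   1.88  0.17  1.08 -0.28]
```

Request:
{"name": "send_rows", "arguments": {"rows": [{"x":2,"y":-0.1,"z":0,"roll":0,"hand":5},{"x":2,"y":0,"z":0,"roll":0,"hand":5},{"x":2,"y":-0.1,"z":0,"roll":0,"hand":5},{"x":0,"y":0,"z":0,"roll":0,"hand":5}]}}

```text
time: 11.8
position: [0.5347, 0.0275, 0.1627]
tool_rot: [-2.261, -2.18, 0.002]
ft_force: [-4.7, 0.3, 8.5]
grip_width: 0.157
grip_force: 40.0
```

Request:
{"name": "send_rows", "arguments": {"rows": [{"x":2,"y":-0.1,"z":0,"roll":0,"hand":5},{"x":2,"y":-0.1,"z":0,"roll":0,"hand":5},{"x":2,"y":0,"z":0,"roll":0,"hand":5},{"x":0,"y":0,"z":0,"roll":0,"hand":5}]}}

```text
time: 12.2
position: [0.5406, 0.0273, 0.1628]
tool_rot: [-2.26, -2.18, 0.002]
ft_force: [-6.3, -0.2, 8.8]
grip_width: 0.156
grip_force: 40.0
```

```bash
python3 -c "from h import *;st()"
```

```text
12.2 [540.6  27.3 162.8] yaw_y -2.07 tilt [-0.0018 -0.0001] [-6.3 -0.2  8.8] [-0.    1.24  0.04] 0.15561801365437786 39.99939316883683 [ 0.52  0.26 -0.69  1.85  0.19  1.09 -0.28]
```

Request:
{"name": "send_rows", "arguments": {"rows": [{"x":1,"y":-0.1,"z":0,"roll":0,"hand":5},{"x":1,"y":0,"z":0,"roll":0,"hand":5},{"x":1,"y":0,"z":0,"roll":0,"hand":5},{"x":0,"y":0,"z":0,"roll":0,"hand":5}]}}

```text
time: 12.6
position: [0.5434, 0.0273, 0.1628]
tool_rot: [-2.26, -2.18, 0.003]
ft_force: [-6.0, 0.2, 9.6]
grip_width: 0.16
grip_force: 40.0
```

Request:
{"name": "send_rows", "arguments": {"rows": [{"x":1,"y":-0.1,"z":0,"roll":0,"hand":5},{"x":1,"y":0,"z":0,"roll":0,"hand":5},{"x":1,"y":0,"z":0,"roll":0,"hand":5},{"x":0,"y":0,"z":0,"roll":0,"hand":5}]}}

```text
time: 13.0
position: [0.5464, 0.0272, 0.1629]
tool_rot: [-2.26, -2.18, 0.003]
ft_force: [-6.4, 0.6, 9.9]
grip_width: 0.159
grip_force: 40.0
```

```bash
python3 -c "from h import *;st()"
```

```text
13.0 [546.4  27.2 162.9] yaw_y -2.07 tilt [-0.0022 -0.0003] [-6.4  0.6  9.9] [-0.    1.37 -0.02] 0.15897887939055222 40.00012032687664 [ 0.51  0.28 -0.69  1.84  0.2   1.1  -0.29]
```

Request:
{"name": "send_rows", "arguments": {"rows": [{"x":1,"y":-0.1,"z":0,"roll":0,"hand":5},{"x":1,"y":0,"z":0,"roll":0,"hand":5},{"x":1,"y":0,"z":0,"roll":0,"hand":5},{"x":0,"y":0,"z":0,"roll":0,"hand":5}]}}

```text
time: 13.4
position: [0.5493, 0.0271, 0.1629]
tool_rot: [-2.26, -2.18, 0.003]
ft_force: [-6.5, 1.4, 11.0]
grip_width: 0.159
grip_force: 40.0
```

Request:
{"name": "send_rows", "arguments": {"rows": [{"x":1,"y":-0.1,"z":0,"roll":0,"hand":5},{"x":1,"y":0,"z":0,"roll":0,"hand":5},{"x":0,"y":0,"z":0,"roll":0,"hand":5}]}}

```text
time: 13.7
position: [0.5513, 0.027, 0.163]
tool_rot: [-2.26, -2.18, 0.003]
ft_force: [-7.7, 1.0, 10.2]
grip_width: 0.155
grip_force: 40.0
```

```bash
python3 -c "from h import *;st()"
```

```text
13.7 [551.3  27.  163. ] yaw_y -2.07 tilt [-0.0023 -0.0002] [-7.7  1.  10.2] [0.02 1.44 0.05] 0.1554591625713324 40.000403858721256 [ 0.51  0.29 -0.69  1.83  0.2   1.1  -0.29]
```

Request:
{"name": "send_rows", "arguments": {"rows": [{"x":1,"y":-0.1,"z":0,"roll":0,"hand":5},{"x":1,"y":0,"z":0,"roll":0,"hand":5},{"x":0,"y":0,"z":0,"roll":0,"hand":5}]}}

```text
time: 14.0
position: [0.5533, 0.027, 0.163]
tool_rot: [-2.26, -2.18, 0.003]
ft_force: [-6.7, 0.1, 11.6]
grip_width: 0.156
grip_force: 40.0
```

Request:
{"name": "send_rows", "arguments": {"rows": [{"x":1,"y":0,"z":0,"roll":0,"hand":5},{"x":0,"y":0,"z":0,"roll":0,"hand":5}]}}

```text
time: 14.2
position: [0.5543, 0.027, 0.1631]
tool_rot: [-2.26, -2.18, 0.003]
ft_force: [-6.5, -0.4, 11.2]
grip_width: 0.155
grip_force: 40.0
```

Request:
{"name": "send_rows", "arguments": {"rows": [{"x":1,"y":0,"z":0,"roll":0,"hand":5},{"x":0,"y":0,"z":0,"roll":0,"hand":5}]}}

```text
time: 14.4
position: [0.5553, 0.027, 0.1631]
tool_rot: [-2.26, -2.18, 0.003]
ft_force: [-6.2, -0.8, 11.3]
grip_width: 0.158
grip_force: 40.0
```

Request:
{"name": "send_rows", "arguments": {"rows": [{"x":1,"y":-0.1,"z":0,"roll":0,"hand":5},{"x":0,"y":0,"z":0,"roll":0,"hand":5}]}}

```text
time: 14.6
position: [0.5563, 0.0269, 0.1631]
tool_rot: [-2.26, -2.18, 0.003]
ft_force: [-6.4, 0.2, 11.7]
grip_width: 0.152
grip_force: 40.0
```

Request:
{"name": "send_rows", "arguments": {"rows": [{"x":0.7,"y":0,"z":0,"roll":0,"hand":5},{"x":0,"y":0,"z":0,"roll":0,"hand":5}]}}

```text
time: 14.8
position: [0.5568, 0.0269, 0.1631]
tool_rot: [-2.26, -2.18, 0.003]
ft_force: [-7.6, -0.3, 12.4]
grip_width: 0.16
grip_force: 40.0
```

Request:
{"name": "send_rows", "arguments": {"rows": [{"x":0.7,"y":0,"z":0,"roll":0,"hand":5},{"x":0,"y":0,"z":0,"roll":0,"hand":5}]}}

```text
time: 15.0
position: [0.5571, 0.027, 0.163]
tool_rot: [-2.26, -2.179, 0.005]
ft_force: [-8.3, -0.2, 11.9]
grip_width: 0.156
grip_force: 40.0
```

Request:
{"name": "send_rows", "arguments": {"rows": [{"x":0.5,"y":0,"z":0,"roll":0,"hand":5},{"x":0,"y":0,"z":0,"roll":0,"hand":5}]}}

```text
time: 15.2
position: [0.5573, 0.027, 0.163]
tool_rot: [-2.259, -2.179, 0.006]
ft_force: [-9.1, 0.3, 13.6]
grip_width: 0.158
grip_force: 40.0
```

```bash
python3 -c "from h import *;st()"
```

```text
15.2 [557.3  27.  163. ] yaw_y -2.08 tilt [-0.0048 -0.0005] [-9.1  0.3 13.6] [ 0.08  2.13 -0.1 ] 0.1582205215828791 40.0079866591841 [ 0.5   0.3  -0.69  1.81  0.21  1.11 -0.3 ]
```

Request:
{"name": "send_rows", "arguments": {"rows": [{"x":0.8,"y":0,"z":0,"roll":0,"hand":5},{"x":0,"y":0,"z":0,"roll":0,"hand":5}]}}

```text
time: 15.4
position: [0.5574, 0.027, 0.1629]
tool_rot: [-2.258, -2.178, 0.008]
ft_force: [-13.0, 0.1, 15.8]
grip_width: 0.159
grip_force: 40.0
```

Run:
```python
from h import *
st()
a=get_image("top");s=get_image("side")
k=lambda i,x,y:cv2.resize(i[y:y+75,x:x+100],None,fx=7.9,fy=7.9,interpolation=cv2.INTER_CUBIC)
cv2.imwrite("pics/c3.png",k(s,248,160));cv2.imwrite("pics/t3.png",a)
```

```text
15.4 [557.4  27.  162.9] yaw_y -2.08 tilt [-0.0065 -0.0008] [-13.    0.1  15.8] [-0.01  2.65 -0.11] 0.158528337932225 40.00950984656811 [ 0.5   0.3  -0.69  1.81  0.21  1.11 -0.3 ]
```

View pics/c3.png

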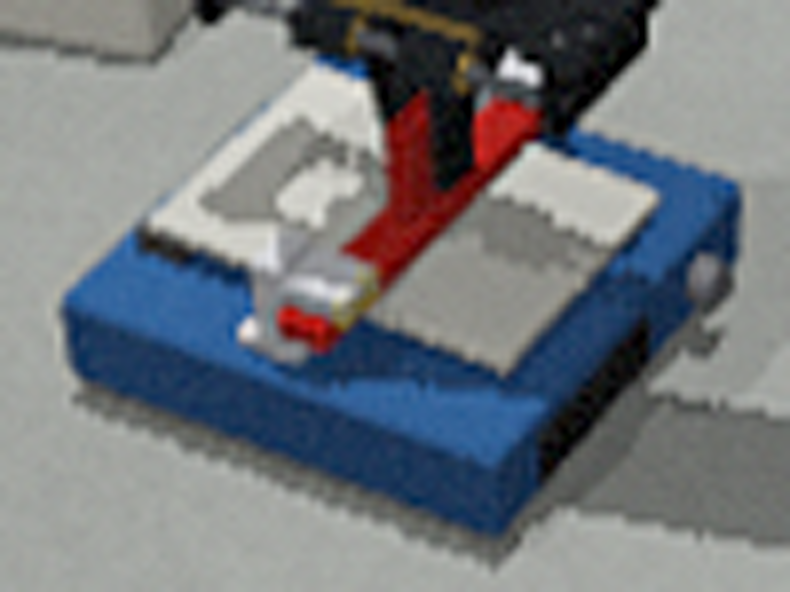

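The bar is under both lips and against the stops: the left bar end is visible inside the catch at (308,325). I'll ease the push and let the bar rise.

Request:
{"name": "send_rows", "arguments": {"rows": [{"x":-0.9,"y":0,"z":0,"roll":0,"hand":5},{"x":0,"y":0,"z":0.8,"roll":0,"hand":5},{"x":0,"y":0,"z":0.8,"roll":0,"hand":5},{"x":0,"y":0,"z":0.8,"roll":0,"hand":5},{"x":0,"y":0,"z":0,"roll":0,"hand":5},{"x":0,"y":0,"z":0,"roll":0,"hand":5}]}}

```text
time: 16.1
position: [0.5572, 0.0269, 0.1643]
tool_rot: [-2.259, -2.179, 0.005]
ft_force: [-7.1, 0.5, 5.5]
grip_width: 0.154
grip_force: 40.0
```

Request:
{"name": "send_rows", "arguments": {"rows": [{"x":0,"y":0,"z":0.6,"roll":0,"hand":5},{"x":0,"y":0,"z":0.4,"roll":0,"hand":5},{"x":0,"y":0,"z":0,"roll":0,"hand":5}]}}

```text
time: 16.4
position: [0.5572, 0.0269, 0.1651]
tool_rot: [-2.259, -2.179, 0.005]
ft_force: [-5.3, 0.2, 4.0]
grip_width: 0.157
grip_force: 40.0
```

```bash
python3 -c "from h import *;st()"
```

```text
16.4 [557.2  26.9 165.1] yaw_y -2.08 tilt [-0.0044  0.0002] [-5.3  0.2  4. ] [ 0.13  1.29 -0.07] 0.15657830827524238 40.00381230376661 [ 0.5   0.3  -0.69  1.81  0.21  1.11 -0.29]
```

Request:
{"name": "send_rows", "arguments": {"rows": [{"x":0,"y":0,"z":0.5,"roll":0,"hand":5},{"x":0,"y":0,"z":0.5,"roll":0,"hand":5},{"x":0,"y":0,"z":0,"roll":0,"hand":5}]}}

```text
time: 16.7
position: [0.5572, 0.0269, 0.1659]
tool_rot: [-2.259, -2.179, 0.005]
ft_force: [-5.4, 1.0, 3.5]
grip_width: 0.161
grip_force: 40.0
```

Request:
{"name": "send_rows", "arguments": {"rows": [{"x":0,"y":0,"z":0.5,"roll":0,"hand":5},{"x":0,"y":0,"z":0.5,"roll":0,"hand":5},{"x":0,"y":0,"z":0,"roll":0,"hand":5}]}}

```text
time: 17.0
position: [0.5573, 0.0269, 0.1669]
tool_rot: [-2.259, -2.178, 0.004]
ft_force: [-4.6, 1.0, 3.1]
grip_width: 0.155
grip_force: 40.0
```

```bash
python3 -c "from h import *;st()"
```

```text
17.0 [557.3  26.9 166.9] yaw_y -2.08 tilt [-0.0043  0.0004] [-4.6  1.   3.1] [ 0.18  1.21 -0.07] 0.1547166883647861 40.0199161330238 [ 0.5   0.3  -0.69  1.81  0.21  1.11 -0.29]
```

Request:
{"name": "send_rows", "arguments": {"rows": [{"x":0,"y":0,"z":0.4,"roll":0,"hand":5},{"x":0,"y":0,"z":0,"roll":0,"hand":5}]}}

```text
time: 17.2
position: [0.5573, 0.0269, 0.1671]
tool_rot: [-2.259, -2.179, 0.004]
ft_force: [-5.5, 0.3, 1.0]
grip_width: 0.161
grip_force: 40.0
```

Request:
{"name": "send_rows", "arguments": {"rows": [{"x":0,"y":0,"z":0.4,"roll":0,"hand":5},{"x":0,"y":0,"z":0,"roll":0,"hand":5}]}}

```text
time: 17.4
position: [0.5573, 0.0268, 0.1672]
tool_rot: [-2.259, -2.179, 0.004]
ft_force: [-4.3, 2.1, -2.1]
grip_width: 0.156
grip_force: 40.0
```

Request:
{"name": "send_rows", "arguments": {"rows": [{"x":0,"y":0,"z":0.4,"roll":0,"hand":5},{"x":0,"y":0,"z":0,"roll":0,"hand":5}]}}

```text
time: 17.6
position: [0.5572, 0.0268, 0.1672]
tool_rot: [-2.258, -2.179, 0.004]
ft_force: [-5.3, 2.4, -7.3]
grip_width: 0.157
grip_force: 40.0
```

```bash
python3 -c "from h import *;st()"
```

```text
17.6 [557.2  26.8 167.2] yaw_y -2.06 tilt [-0.0044  0.0009] [-5.3  2.4 -7.3] [ 0.45  1.06 -0.08] 0.15729615374900222 40.012214155867696 [ 0.5   0.3  -0.69  1.81  0.21  1.11 -0.29]
```

Request:
{"name": "send_rows", "arguments": {"rows": [{"x":0,"y":0,"z":-0.4,"roll":0,"hand":5},{"x":0,"y":0,"z":0,"roll":0,"hand":5},{"x":0,"y":0,"z":0,"roll":0,"hand":5}], "force": 8}}

```text
time: 17.9
position: [0.5573, 0.0268, 0.1672]
tool_rot: [-2.258, -2.179, 0.004]
ft_force: [-6.0, 1.8, -5.6]
grip_width: 0.159
grip_force: 8.0
```

Request:
{"name": "send_rows", "arguments": {"rows": [{"x":0,"y":0,"z":0,"roll":0,"hand":20},{"x":0,"y":0,"z":0,"roll":0,"hand":30},{"x":0,"y":0,"z":0,"roll":0,"hand":45},{"x":0,"y":0,"z":0,"roll":0,"hand":45},{"x":0,"y":0,"z":0,"roll":0,"hand":45},{"x":0,"y":0,"z":0,"roll":0,"hand":45}]}}

```text
time: 18.5
position: [0.5595, 0.0263, 0.1691]
tool_rot: [2.261, 2.18, 0.001]
ft_force: [0.5, 0.5, -0.9]
grip_width: 0.5
grip_force: 0.0
```

```bash
python3 -c "from h import *;st()"
```

```text
18.5 [559.5  26.3 169.1] yaw_y -2.09 tilt [ 0.0013 -0.0002] [ 0.5  0.5 -0.9] [-0.03 -0.06  0.02] 0.5002860537985373 0.0 [ 0.5   0.3  -0.69  1.81  0.21  1.11 -0.29]
```

Released, with no contact. I'll lift straight up, back away to clear the view, then look.

Request:
{"name": "send_rows", "arguments": {"rows": [{"x":0,"y":0,"z":10,"roll":0,"hand":45},{"x":0,"y":0,"z":25,"roll":0,"hand":45},{"x":0,"y":0,"z":40,"roll":0,"hand":45},{"x":0,"y":0,"z":40,"roll":0,"hand":45},{"x":0,"y":0,"z":20,"roll":0,"hand":45},{"x":-10,"y":-30,"z":0,"roll":0,"hand":45},{"x":-10,"y":-40,"z":0,"roll":0,"hand":45},{"x":-10,"y":-40,"z":0,"roll":0,"hand":45},{"x":0,"y":-40,"z":0,"roll":0,"hand":45},{"x":0,"y":-40,"z":0,"roll":0,"hand":45}]}}

```text
time: 19.5
position: [0.5287, -0.1651, 0.305]
tool_rot: [2.26, 2.179, 0.0]
ft_force: [0.2, -0.1, 0.7]
grip_width: 0.517
grip_force: 0.0
```

Request:
{"name": "send_rows", "arguments": {"rows": [{"x":0,"y":-40,"z":0,"roll":0,"hand":45},{"x":0,"y":-40,"z":0,"roll":0,"hand":45},{"x":0,"y":-20,"z":0,"roll":0,"hand":45},{"x":0,"y":0,"z":0,"roll":0,"hand":45},{"x":0,"y":0,"z":0,"roll":0,"hand":45},{"x":0,"y":0,"z":0,"roll":0,"hand":45},{"x":0,"y":0,"z":0,"roll":0,"hand":45}]}}

```text
time: 20.2
position: [0.5296, -0.2615, 0.3041]
tool_rot: [2.258, 2.184, 0.001]
ft_force: [-0.6, -0.1, 0.2]
grip_width: 0.516
grip_force: 0.0
```

Run:
```python
from h import *
st()
a=get_image("top");s=get_image("side")
k=lambda i,x,y:cv2.resize(i[y:y+72,x:x+95],None,fx=4.1,fy=4.1,interpolation=cv2.INTER_CUBIC)
cv2.imwrite("pics/c4.png",cv2.resize(np.hstack([k(s,250,160),k(a,295,130)]),None,fx=1,fy=1))
```

```text
20.2 [ 529.6 -261.5  304.1] yaw_y -1.9 tilt [0.0005 0.0002] [-0.6 -0.1  0.2] [ 0.08 -0.13  0.04] 0.5163826274142485 0.0 [ 0.85  0.22 -0.51  1.57  0.11  1.37  0.3 ]
```

View pics/c4.png

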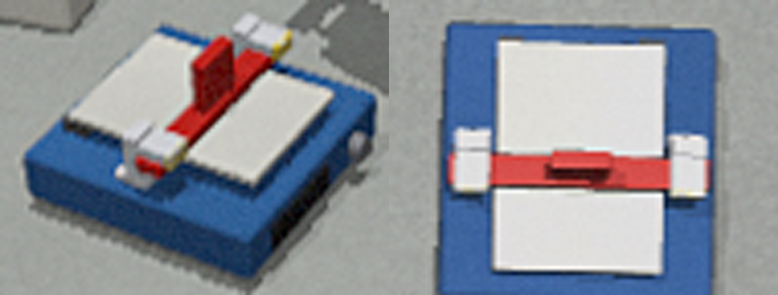

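The bar sits in both catches, with ends at (448,170) and (709,178). The platform is level and the gripper is well clear.

```bash
python3 -c "from bench import *;print(close_job())"
```

```text
the job is handed in; nothing more can be done
None
```

The red lock bar is home against the stops behind both lips, centred to about 1 mm, and holds the platform level on its own. I handed the job in at about 20 s of the 72 s allowed; no reading showed more than about 20 N on the rocker.

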